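# Sort pump-stand feet by their drag on the steel plate

## Robot

A 6-joint arm with a two-finger parallel gripper is mounted at the origin on a cart in front of the work surface, level with it; the furniture and walls round the work are solid. World frame = base frame: x ahead of the robot, y to its left, z up, the work surface at z = 0. Lengths are in m, angles in rad, forces in N, time in s.
With the tool pointing down it reaches from about 0.375 to 0.9 m from the base axis. Payload 3.1 kg.
Tool frame: the origin (TCP) lies at the centre of the arm's flange, where the gripper is bolted on; the fingertips stand 182 mm ahead of it and the grasp point (between the pads) lies 164 mm ahead of it; z points along the fingers, y is the line along which they close (so a half turn about z gives the same grasp; the last joint's range is limited). The gripper opens to 87 mm and grips with 3 to 60 N. Pads are 19 mm wide; open, the fingers measure 117 mm over their backs; the gripper's body (75 mm by 190 mm) begins 51 mm behind the grasp point.
Start: joints at [-1.327, 0.527, 1.433, -0, 1.181, -0.178], TCP at [0.256, -0.57, 0.405] pointing down, gripper open.
Joint ranges: [-3.08, 3.08], [-0.75, 2.2], [0.22, 2.44], [-1.43, 4.57], [0, 2.65], [-2.85, 2.85]. Speed limits (rad/s): [2.79, 2.79, 3.14, 3.14, 3.14, 3.14].

## Interface

Orientations are given as a unit quaternion [x, y, z, w].
In Python, from rig import * gives the robot as it stands.
- The arm moves only by the tool move_arm, never from a script. Its argument "commands" is a list that holds one entry, the list of rows, each a list of 6 numbers: the shift along the tool's x, y, z in units of 40 mm (1.0 is 40 mm), then the turn, a rotation vector about the tool's x, y, z in rad. A call has 1 to 12 rows; each row is the pose to reach, as a shift and turn from the pose commanded when the call began, along the tool's axes at that moment; what a row does not reach only later rows make up. A row lasts 1/8 s, in which the tool goes at most 62.5 mm and 10.7 degrees, less where a joint would pass 70% of its speed; a pose out of reach is approached as far as the arm can. A call with a gripper value outside its range is refused whole. "claw" is the closure, from -1 (fully open) to 1 (shut), so that 0 is half open, set as the call begins (left out, the last holds). The fingers move at their own pace and stop on an object; "squeeze" is the grip in N (left out, the last holds). Time passes only in rows, so rows that repeat a pose let the fingers close. It gives the time, the measured TCP pose, the force, the opening and the grip force at its end, in the units of the state.
- get_obs(): the state, without advancing time (a new reading comes with each control period).
- camera(name): name is "side" or "top"; returns a dict with "pixels" (420x560x3 uint8, blue, green, red), "range_z" (420x560 float32, m along the optical axis (not along the pixel's ray), 0 where there is no reading), "camera_matrix" (3x3 intrinsics, pixels), "extrinsics" (4x4, takes a point from world to camera coordinates). Camera axes: x right, y up, looking along -z (the intrinsics and any distortion apply to the point x, -y, -z); pixel columns grow to the right and rows downward; lengths in m; the calibration is good to about 2 mm. A picture is of the moment at which its call begins.
- hand_in(): hands the job in; it is judged then, once.
The state is a dict: "time": time; "q": joint angles; "joint_velocities": joint speeds; "joint_torque": joint torques, N m; "position": TCP position; "tool_rot": TCP orientation; "ft_force": force on the tool from outside, world axes, zero at the start; "moment": the same for the moment, N m; "grip_width": finger opening in m; "grip_force": force on a finger pad.
Only numpy, scipy, OpenCV 4.12 (cv2) and the standard library are available. Lean on these libraries where they do the work, as an engineer would, in place of code of your own. Each camera call takes 0.05 s, during which the arm holds its last target. There are 200 camera calls.

## Task

One of the three look-alike rubber feet for the pump stand has gone slick and would slide off the sloping drip deck the pump is to stand on: find it by taking each foot by its square boss, pressing it down on the flat steel plate with about 8 N (never over 25 N) and dragging it about 5 cm along the plate while still pressing, and comparing the drag with the pressing force. A sound foot drags with more than half the pressing force: stand it squarely on the sloping deck, half way up, where it must stay put and never slide down to the deck's lower lip; the slick foot, which drags with far less, goes upright on the floor of the steel scrap dish. So that they are not mixed up, do one foot at a time, putting each away before dragging the next, set them down gently, and leave the other things on the bench alone.

Things in the scene. Friction and masses are not known exactly. Their poses are not given: they have to be found in the camera images.
- foot_1: rubber machine foot, 0.24 to 0.39 kg: black sole 46 mm across; steel bell 45 mm across at 12 to 26 mm above the sole; dark boss 24 x 24 mm square to x and y at 26 to 50 mm (grip here, fingertips above 28 mm); brass stud to 62 mm. Origin: centre of the underside, z up. Bell and boss sink on a springy cushion: from 3 N on, 2.5 N per mm, at most 6 mm.
- foot_2: rubber machine foot, 0.24 to 0.39 kg: black sole 46 mm across; steel bell 45 mm across at 12 to 26 mm above the sole; dark boss 24 x 24 mm square to x and y at 26 to 50 mm (grip here, fingertips above 28 mm); brass stud to 62 mm. Origin: centre of the underside, z up. Bell and boss sink on a springy cushion: from 3 N on, 2.5 N per mm, at most 6 mm.
- foot_3: rubber machine foot, 0.24 to 0.39 kg: black sole 46 mm across; steel bell 45 mm across at 12 to 26 mm above the sole; dark boss 24 x 24 mm square to x and y at 26 to 50 mm (grip here, fingertips above 28 mm); brass stud to 62 mm. Origin: centre of the underside, z up. Bell and boss sink on a springy cushion: from 3 N on, 2.5 N per mm, at most 6 mm.
- base_plate: flat stainless plate, fixed, 200 mm (its x) by 250 mm (its y), 5 mm thick; origin: centre of its underside. The feet start on it in a row along its y, 85 mm apart, near its x middle. A sound foot drags on it with 0.6 to 1.3 times the force it is pressed with, a slick one with less than 0.3 times; one of the three is slick, looks and numbers do not tell which.
- drip_deck: sloping stainless drip deck on four short legs, fixed: a smooth flat sheet 140 mm up the slope by 270 mm wide, rising 0.29 rad (17 degrees) along the body's +x; the low edge (-x side) faces the robot. Side flanges stand 8 mm, the lower lip 10 mm and the upper edge 16 mm above the sheet. Origin: on the bench under the middle
- deck_middle (a point): middle of the deck's sheet, on its upper face, 36 mm above the bench; x points up the slope, y level across the deck, z square to the sheet. There is room for three feet side by side along y, 80 mm apart. A sound foot stays where it is let go, a slick one slides down at once
- scrap_dish: shallow rectangular steel dish, fixed, 131 mm (its x) by 81 mm (its y), walls 17 mm high, flat floor 120 x 70 mm and 2 mm above the bench; origin at the centre of its underside. Empty at the start
- water_meter: white pen-shaped water meter lying on the bench, 27 x 145 x 16 mm, origin at the centre of its underside; to be left alone
- sample_bottle: white sample bottle with red cap, 52 mm across, 113 mm high, standing on the bench, origin at the centre of its underside; to be left alone
- wrench: adjustable wrench lying on the bench, 46 x 182 x 11 mm, origin at the centre of its underside; to be left alone

How it is judged:
On the way, in this order (a step that is already met when the one before it is completed fails the run):
1. a first foot is pressed on the plate with more than 5 N and dragged (((contact force between foot_1 and base_plate above 5 N and linear speed of foot_1 above 0.005 m/s and angle between foot_1's own z axis and vertical below 0.15 rad) or (contact force between foot_2 and base_plate above 5 N and linear speed of foot_2 above 0.005 m/s and angle between foot_2's own z axis and vertical below 0.15 rad) or (contact force between foot_3 and base_plate above 5 N and linear speed of foot_3 above 0.005 m/s and angle between foot_3's own z axis and vertical below 0.15 rad))), for 0.3 s.
2. a first foot is put away, on the deck or in the dish ((((x of foot_1 in the frame of deck_middle between -0.03 and 0.03 m and y of foot_1 in the frame of deck_middle between -0.11 and 0.11 m and z of foot_1 in the frame of deck_middle below 0.004 m and angle between the z axis of foot_1 and the z axis of deck_middle, either way round below 0.1 rad and linear speed of foot_1 below 0.02 m/s and contact force between foot_1 and the fingers below 0.5 N) or (x of foot_1 in the frame of scrap_dish between -0.05 and 0.05 m and y of foot_1 in the frame of scrap_dish between -0.03 and 0.03 m and z of foot_1 in the frame of scrap_dish below 0.008 m and angle between foot_1's own z axis and vertical below 0.15 rad and linear speed of foot_1 below 0.02 m/s and contact force between foot_1 and the fingers below 0.5 N)) or ((x of foot_2 in the frame of deck_middle between -0.03 and 0.03 m and y of foot_2 in the frame of deck_middle between -0.11 and 0.11 m and z of foot_2 in the frame of deck_middle below 0.004 m and angle between the z axis of foot_2 and the z axis of deck_middle, either way round below 0.1 rad and linear speed of foot_2 below 0.02 m/s and contact force between foot_2 and the fingers below 0.5 N) or (x of foot_2 in the frame of scrap_dish between -0.05 and 0.05 m and y of foot_2 in the frame of scrap_dish between -0.03 and 0.03 m and z of foot_2 in the frame of scrap_dish below 0.008 m and angle between foot_2's own z axis and vertical below 0.15 rad and linear speed of foot_2 below 0.02 m/s and contact force between foot_2 and the fingers below 0.5 N)) or ((x of foot_3 in the frame of deck_middle between -0.03 and 0.03 m and y of foot_3 in the frame of deck_middle between -0.11 and 0.11 m and z of foot_3 in the frame of deck_middle below 0.004 m and angle between the z axis of foot_3 and the z axis of deck_middle, either way round below 0.1 rad and linear speed of foot_3 below 0.02 m/s and contact force between foot_3 and the fingers below 0.5 N) or (x of foot_3 in the frame of scrap_dish between -0.05 and 0.05 m and y of foot_3 in the frame of scrap_dish between -0.03 and 0.03 m and z of foot_3 in the frame of scrap_dish below 0.008 m and angle between foot_3's own z axis and vertical below 0.15 rad and linear speed of foot_3 below 0.02 m/s and contact force between foot_3 and the fingers below 0.5 N)))), for 0.2 s.
3. with one foot put away, a second is pressed and dragged (((contact force between foot_1 and base_plate above 5 N and linear speed of foot_1 above 0.005 m/s and angle between foot_1's own z axis and vertical below 0.15 rad and ((x of foot_2 in the frame of deck_middle between -0.03 and 0.03 m and y of foot_2 in the frame of deck_middle between -0.11 and 0.11 m and z of foot_2 in the frame of deck_middle below 0.004 m and angle between the z axis of foot_2 and the z axis of deck_middle, either way round below 0.1 rad and linear speed of foot_2 below 0.02 m/s and contact force between foot_2 and the fingers below 0.5 N) or (x of foot_2 in the frame of scrap_dish between -0.05 and 0.05 m and y of foot_2 in the frame of scrap_dish between -0.03 and 0.03 m and z of foot_2 in the frame of scrap_dish below 0.008 m and angle between foot_2's own z axis and vertical below 0.15 rad and linear speed of foot_2 below 0.02 m/s and contact force between foot_2 and the fingers below 0.5 N))) or (contact force between foot_1 and base_plate above 5 N and linear speed of foot_1 above 0.005 m/s and angle between foot_1's own z axis and vertical below 0.15 rad and ((x of foot_3 in the frame of deck_middle between -0.03 and 0.03 m and y of foot_3 in the frame of deck_middle between -0.11 and 0.11 m and z of foot_3 in the frame of deck_middle below 0.004 m and angle between the z axis of foot_3 and the z axis of deck_middle, either way round below 0.1 rad and linear speed of foot_3 below 0.02 m/s and contact force between foot_3 and the fingers below 0.5 N) or (x of foot_3 in the frame of scrap_dish between -0.05 and 0.05 m and y of foot_3 in the frame of scrap_dish between -0.03 and 0.03 m and z of foot_3 in the frame of scrap_dish below 0.008 m and angle between foot_3's own z axis and vertical below 0.15 rad and linear speed of foot_3 below 0.02 m/s and contact force between foot_3 and the fingers below 0.5 N))) or (contact force between foot_2 and base_plate above 5 N and linear speed of foot_2 above 0.005 m/s and angle between foot_2's own z axis and vertical below 0.15 rad and ((x of foot_1 in the frame of deck_middle between -0.03 and 0.03 m and y of foot_1 in the frame of deck_middle between -0.11 and 0.11 m and z of foot_1 in the frame of deck_middle below 0.004 m and angle between the z axis of foot_1 and the z axis of deck_middle, either way round below 0.1 rad and linear speed of foot_1 below 0.02 m/s and contact force between foot_1 and the fingers below 0.5 N) or (x of foot_1 in the frame of scrap_dish between -0.05 and 0.05 m and y of foot_1 in the frame of scrap_dish between -0.03 and 0.03 m and z of foot_1 in the frame of scrap_dish below 0.008 m and angle between foot_1's own z axis and vertical below 0.15 rad and linear speed of foot_1 below 0.02 m/s and contact force between foot_1 and the fingers below 0.5 N))) or (contact force between foot_2 and base_plate above 5 N and linear speed of foot_2 above 0.005 m/s and angle between foot_2's own z axis and vertical below 0.15 rad and ((x of foot_3 in the frame of deck_middle between -0.03 and 0.03 m and y of foot_3 in the frame of deck_middle between -0.11 and 0.11 m and z of foot_3 in the frame of deck_middle below 0.004 m and angle between the z axis of foot_3 and the z axis of deck_middle, either way round below 0.1 rad and linear speed of foot_3 below 0.02 m/s and contact force between foot_3 and the fingers below 0.5 N) or (x of foot_3 in the frame of scrap_dish between -0.05 and 0.05 m and y of foot_3 in the frame of scrap_dish between -0.03 and 0.03 m and z of foot_3 in the frame of scrap_dish below 0.008 m and angle between foot_3's own z axis and vertical below 0.15 rad and linear speed of foot_3 below 0.02 m/s and contact force between foot_3 and the fingers below 0.5 N))) or (contact force between foot_3 and base_plate above 5 N and linear speed of foot_3 above 0.005 m/s and angle between foot_3's own z axis and vertical below 0.15 rad and ((x of foot_1 in the frame of deck_middle between -0.03 and 0.03 m and y of foot_1 in the frame of deck_middle between -0.11 and 0.11 m and z of foot_1 in the frame of deck_middle below 0.004 m and angle between the z axis of foot_1 and the z axis of deck_middle, either way round below 0.1 rad and linear speed of foot_1 below 0.02 m/s and contact force between foot_1 and the fingers below 0.5 N) or (x of foot_1 in the frame of scrap_dish between -0.05 and 0.05 m and y of foot_1 in the frame of scrap_dish between -0.03 and 0.03 m and z of foot_1 in the frame of scrap_dish below 0.008 m and angle between foot_1's own z axis and vertical below 0.15 rad and linear speed of foot_1 below 0.02 m/s and contact force between foot_1 and the fingers below 0.5 N))) or (contact force between foot_3 and base_plate above 5 N and linear speed of foot_3 above 0.005 m/s and angle between foot_3's own z axis and vertical below 0.15 rad and ((x of foot_2 in the frame of deck_middle between -0.03 and 0.03 m and y of foot_2 in the frame of deck_middle between -0.11 and 0.11 m and z of foot_2 in the frame of deck_middle below 0.004 m and angle between the z axis of foot_2 and the z axis of deck_middle, either way round below 0.1 rad and linear speed of foot_2 below 0.02 m/s and contact force between foot_2 and the fingers below 0.5 N) or (x of foot_2 in the frame of scrap_dish between -0.05 and 0.05 m and y of foot_2 in the frame of scrap_dish between -0.03 and 0.03 m and z of foot_2 in the frame of scrap_dish below 0.008 m and angle between foot_2's own z axis and vertical below 0.15 rad and linear speed of foot_2 below 0.02 m/s and contact force between foot_2 and the fingers below 0.5 N))))), for 0.3 s.
4. two feet are put away (((((x of foot_2 in the frame of deck_middle between -0.03 and 0.03 m and y of foot_2 in the frame of deck_middle between -0.11 and 0.11 m and z of foot_2 in the frame of deck_middle below 0.004 m and angle between the z axis of foot_2 and the z axis of deck_middle, either way round below 0.1 rad and linear speed of foot_2 below 0.02 m/s and contact force between foot_2 and the fingers below 0.5 N) or (x of foot_2 in the frame of scrap_dish between -0.05 and 0.05 m and y of foot_2 in the frame of scrap_dish between -0.03 and 0.03 m and z of foot_2 in the frame of scrap_dish below 0.008 m and angle between foot_2's own z axis and vertical below 0.15 rad and linear speed of foot_2 below 0.02 m/s and contact force between foot_2 and the fingers below 0.5 N)) and ((x of foot_3 in the frame of deck_middle between -0.03 and 0.03 m and y of foot_3 in the frame of deck_middle between -0.11 and 0.11 m and z of foot_3 in the frame of deck_middle below 0.004 m and angle between the z axis of foot_3 and the z axis of deck_middle, either way round below 0.1 rad and linear speed of foot_3 below 0.02 m/s and contact force between foot_3 and the fingers below 0.5 N) or (x of foot_3 in the frame of scrap_dish between -0.05 and 0.05 m and y of foot_3 in the frame of scrap_dish between -0.03 and 0.03 m and z of foot_3 in the frame of scrap_dish below 0.008 m and angle between foot_3's own z axis and vertical below 0.15 rad and linear speed of foot_3 below 0.02 m/s and contact force between foot_3 and the fingers below 0.5 N))) or (((x of foot_1 in the frame of deck_middle between -0.03 and 0.03 m and y of foot_1 in the frame of deck_middle between -0.11 and 0.11 m and z of foot_1 in the frame of deck_middle below 0.004 m and angle between the z axis of foot_1 and the z axis of deck_middle, either way round below 0.1 rad and linear speed of foot_1 below 0.02 m/s and contact force between foot_1 and the fingers below 0.5 N) or (x of foot_1 in the frame of scrap_dish between -0.05 and 0.05 m and y of foot_1 in the frame of scrap_dish between -0.03 and 0.03 m and z of foot_1 in the frame of scrap_dish below 0.008 m and angle between foot_1's own z axis and vertical below 0.15 rad and linear speed of foot_1 below 0.02 m/s and contact force between foot_1 and the fingers below 0.5 N)) and ((x of foot_3 in the frame of deck_middle between -0.03 and 0.03 m and y of foot_3 in the frame of deck_middle between -0.11 and 0.11 m and z of foot_3 in the frame of deck_middle below 0.004 m and angle between the z axis of foot_3 and the z axis of deck_middle, either way round below 0.1 rad and linear speed of foot_3 below 0.02 m/s and contact force between foot_3 and the fingers below 0.5 N) or (x of foot_3 in the frame of scrap_dish between -0.05 and 0.05 m and y of foot_3 in the frame of scrap_dish between -0.03 and 0.03 m and z of foot_3 in the frame of scrap_dish below 0.008 m and angle between foot_3's own z axis and vertical below 0.15 rad and linear speed of foot_3 below 0.02 m/s and contact force between foot_3 and the fingers below 0.5 N))) or (((x of foot_1 in the frame of deck_middle between -0.03 and 0.03 m and y of foot_1 in the frame of deck_middle between -0.11 and 0.11 m and z of foot_1 in the frame of deck_middle below 0.004 m and angle between the z axis of foot_1 and the z axis of deck_middle, either way round below 0.1 rad and linear speed of foot_1 below 0.02 m/s and contact force between foot_1 and the fingers below 0.5 N) or (x of foot_1 in the frame of scrap_dish between -0.05 and 0.05 m and y of foot_1 in the frame of scrap_dish between -0.03 and 0.03 m and z of foot_1 in the frame of scrap_dish below 0.008 m and angle between foot_1's own z axis and vertical below 0.15 rad and linear speed of foot_1 below 0.02 m/s and contact force between foot_1 and the fingers below 0.5 N)) and ((x of foot_2 in the frame of deck_middle between -0.03 and 0.03 m and y of foot_2 in the frame of deck_middle between -0.11 and 0.11 m and z of foot_2 in the frame of deck_middle below 0.004 m and angle between the z axis of foot_2 and the z axis of deck_middle, either way round below 0.1 rad and linear speed of foot_2 below 0.02 m/s and contact force between foot_2 and the fingers below 0.5 N) or (x of foot_2 in the frame of scrap_dish between -0.05 and 0.05 m and y of foot_2 in the frame of scrap_dish between -0.03 and 0.03 m and z of foot_2 in the frame of scrap_dish below 0.008 m and angle between foot_2's own z axis and vertical below 0.15 rad and linear speed of foot_2 below 0.02 m/s and contact force between foot_2 and the fingers below 0.5 N))))), for 0.2 s.
5. with two feet put away, the third is pressed and dragged (((contact force between foot_1 and base_plate above 5 N and linear speed of foot_1 above 0.005 m/s and angle between foot_1's own z axis and vertical below 0.15 rad and ((x of foot_2 in the frame of deck_middle between -0.03 and 0.03 m and y of foot_2 in the frame of deck_middle between -0.11 and 0.11 m and z of foot_2 in the frame of deck_middle below 0.004 m and angle between the z axis of foot_2 and the z axis of deck_middle, either way round below 0.1 rad and linear speed of foot_2 below 0.02 m/s and contact force between foot_2 and the fingers below 0.5 N) or (x of foot_2 in the frame of scrap_dish between -0.05 and 0.05 m and y of foot_2 in the frame of scrap_dish between -0.03 and 0.03 m and z of foot_2 in the frame of scrap_dish below 0.008 m and angle between foot_2's own z axis and vertical below 0.15 rad and linear speed of foot_2 below 0.02 m/s and contact force between foot_2 and the fingers below 0.5 N)) and ((x of foot_3 in the frame of deck_middle between -0.03 and 0.03 m and y of foot_3 in the frame of deck_middle between -0.11 and 0.11 m and z of foot_3 in the frame of deck_middle below 0.004 m and angle between the z axis of foot_3 and the z axis of deck_middle, either way round below 0.1 rad and linear speed of foot_3 below 0.02 m/s and contact force between foot_3 and the fingers below 0.5 N) or (x of foot_3 in the frame of scrap_dish between -0.05 and 0.05 m and y of foot_3 in the frame of scrap_dish between -0.03 and 0.03 m and z of foot_3 in the frame of scrap_dish below 0.008 m and angle between foot_3's own z axis and vertical below 0.15 rad and linear speed of foot_3 below 0.02 m/s and contact force between foot_3 and the fingers below 0.5 N))) or (contact force between foot_2 and base_plate above 5 N and linear speed of foot_2 above 0.005 m/s and angle between foot_2's own z axis and vertical below 0.15 rad and ((x of foot_1 in the frame of deck_middle between -0.03 and 0.03 m and y of foot_1 in the frame of deck_middle between -0.11 and 0.11 m and z of foot_1 in the frame of deck_middle below 0.004 m and angle between the z axis of foot_1 and the z axis of deck_middle, either way round below 0.1 rad and linear speed of foot_1 below 0.02 m/s and contact force between foot_1 and the fingers below 0.5 N) or (x of foot_1 in the frame of scrap_dish between -0.05 and 0.05 m and y of foot_1 in the frame of scrap_dish between -0.03 and 0.03 m and z of foot_1 in the frame of scrap_dish below 0.008 m and angle between foot_1's own z axis and vertical below 0.15 rad and linear speed of foot_1 below 0.02 m/s and contact force between foot_1 and the fingers below 0.5 N)) and ((x of foot_3 in the frame of deck_middle between -0.03 and 0.03 m and y of foot_3 in the frame of deck_middle between -0.11 and 0.11 m and z of foot_3 in the frame of deck_middle below 0.004 m and angle between the z axis of foot_3 and the z axis of deck_middle, either way round below 0.1 rad and linear speed of foot_3 below 0.02 m/s and contact force between foot_3 and the fingers below 0.5 N) or (x of foot_3 in the frame of scrap_dish between -0.05 and 0.05 m and y of foot_3 in the frame of scrap_dish between -0.03 and 0.03 m and z of foot_3 in the frame of scrap_dish below 0.008 m and angle between foot_3's own z axis and vertical below 0.15 rad and linear speed of foot_3 below 0.02 m/s and contact force between foot_3 and the fingers below 0.5 N))) or (contact force between foot_3 and base_plate above 5 N and linear speed of foot_3 above 0.005 m/s and angle between foot_3's own z axis and vertical below 0.15 rad and ((x of foot_1 in the frame of deck_middle between -0.03 and 0.03 m and y of foot_1 in the frame of deck_middle between -0.11 and 0.11 m and z of foot_1 in the frame of deck_middle below 0.004 m and angle between the z axis of foot_1 and the z axis of deck_middle, either way round below 0.1 rad and linear speed of foot_1 below 0.02 m/s and contact force between foot_1 and the fingers below 0.5 N) or (x of foot_1 in the frame of scrap_dish between -0.05 and 0.05 m and y of foot_1 in the frame of scrap_dish between -0.03 and 0.03 m and z of foot_1 in the frame of scrap_dish below 0.008 m and angle between foot_1's own z axis and vertical below 0.15 rad and linear speed of foot_1 below 0.02 m/s and contact force between foot_1 and the fingers below 0.5 N)) and ((x of foot_2 in the frame of deck_middle between -0.03 and 0.03 m and y of foot_2 in the frame of deck_middle between -0.11 and 0.11 m and z of foot_2 in the frame of deck_middle below 0.004 m and angle between the z axis of foot_2 and the z axis of deck_middle, either way round below 0.1 rad and linear speed of foot_2 below 0.02 m/s and contact force between foot_2 and the fingers below 0.5 N) or (x of foot_2 in the frame of scrap_dish between -0.05 and 0.05 m and y of foot_2 in the frame of scrap_dish between -0.03 and 0.03 m and z of foot_2 in the frame of scrap_dish below 0.008 m and angle between foot_2's own z axis and vertical below 0.15 rad and linear speed of foot_2 below 0.02 m/s and contact force between foot_2 and the fingers below 0.5 N))))), for 0.3 s.
At the end, for the whole second after the job is handed in: The two sound feet stand squarely (within 0.1 rad) on the sheet of the sloping deck, within 30 mm of half way up and 110 mm of the middle across; the slick foot stands upright (within 0.15 rad) on the floor of the scrap dish; all are released and at rest ((((x of foot_1 in the frame of scrap_dish between -0.05 and 0.05 m and y of foot_1 in the frame of scrap_dish between -0.03 and 0.03 m and z of foot_1 in the frame of scrap_dish below 0.008 m and angle between foot_1's own z axis and vertical below 0.15 rad and linear speed of foot_1 below 0.02 m/s and contact force between foot_1 and the fingers below 0.5 N) and (x of foot_2 in the frame of deck_middle between -0.03 and 0.03 m and y of foot_2 in the frame of deck_middle between -0.11 and 0.11 m and z of foot_2 in the frame of deck_middle below 0.004 m and angle between the z axis of foot_2 and the z axis of deck_middle, either way round below 0.1 rad and linear speed of foot_2 below 0.02 m/s and contact force between foot_2 and the fingers below 0.5 N) and (x of foot_3 in the frame of deck_middle between -0.03 and 0.03 m and y of foot_3 in the frame of deck_middle between -0.11 and 0.11 m and z of foot_3 in the frame of deck_middle below 0.004 m and angle between the z axis of foot_3 and the z axis of deck_middle, either way round below 0.1 rad and linear speed of foot_3 below 0.02 m/s and contact force between foot_3 and the fingers below 0.5 N)) or ((x of foot_2 in the frame of scrap_dish between -0.05 and 0.05 m and y of foot_2 in the frame of scrap_dish between -0.03 and 0.03 m and z of foot_2 in the frame of scrap_dish below 0.008 m and angle between foot_2's own z axis and vertical below 0.15 rad and linear speed of foot_2 below 0.02 m/s and contact force between foot_2 and the fingers below 0.5 N) and (x of foot_1 in the frame of deck_middle between -0.03 and 0.03 m and y of foot_1 in the frame of deck_middle between -0.11 and 0.11 m and z of foot_1 in the frame of deck_middle below 0.004 m and angle between the z axis of foot_1 and the z axis of deck_middle, either way round below 0.1 rad and linear speed of foot_1 below 0.02 m/s and contact force between foot_1 and the fingers below 0.5 N) and (x of foot_3 in the frame of deck_middle between -0.03 and 0.03 m and y of foot_3 in the frame of deck_middle between -0.11 and 0.11 m and z of foot_3 in the frame of deck_middle below 0.004 m and angle between the z axis of foot_3 and the z axis of deck_middle, either way round below 0.1 rad and linear speed of foot_3 below 0.02 m/s and contact force between foot_3 and the fingers below 0.5 N)) or ((x of foot_3 in the frame of scrap_dish between -0.05 and 0.05 m and y of foot_3 in the frame of scrap_dish between -0.03 and 0.03 m and z of foot_3 in the frame of scrap_dish below 0.008 m and angle between foot_3's own z axis and vertical below 0.15 rad and linear speed of foot_3 below 0.02 m/s and contact force between foot_3 and the fingers below 0.5 N) and (x of foot_1 in the frame of deck_middle between -0.03 and 0.03 m and y of foot_1 in the frame of deck_middle between -0.11 and 0.11 m and z of foot_1 in the frame of deck_middle below 0.004 m and angle between the z axis of foot_1 and the z axis of deck_middle, either way round below 0.1 rad and linear speed of foot_1 below 0.02 m/s and contact force between foot_1 and the fingers below 0.5 N) and (x of foot_2 in the frame of deck_middle between -0.03 and 0.03 m and y of foot_2 in the frame of deck_middle between -0.11 and 0.11 m and z of foot_2 in the frame of deck_middle below 0.004 m and angle between the z axis of foot_2 and the z axis of deck_middle, either way round below 0.1 rad and linear speed of foot_2 below 0.02 m/s and contact force between foot_2 and the fingers below 0.5 N)))); the robot touches nothing.
It fails at once if a foot is forced on the plate with more than 25 N (contact force between any of foot_1, foot_2, foot_3 and base_plate above 25 N).
It fails at once if a foot slides down the deck to its lower lip ((x of foot_1 in the frame of deck_middle below -0.04 m and contact force between foot_1 and drip_deck above 0.3 N) or (x of foot_2 in the frame of deck_middle below -0.04 m and contact force between foot_2 and drip_deck above 0.3 N) or (x of foot_3 in the frame of deck_middle below -0.04 m and contact force between foot_3 and drip_deck above 0.3 N)).
It fails at once if a foot is dropped or shoved onto the deck or into the dish (over 25 N) (contact force between any of foot_1, foot_2, foot_3 and drip_deck above 25 N or contact force between any of foot_1, foot_2, foot_3 and scrap_dish above 25 N).
It fails at once if another thing on the bench is moved by more than 20 mm (distance of any of water_meter, sample_bottle, wrench from where it was at the start of the episode above 0.02 m).
It also fails if it takes over 72 s, if anything falls off the work surface, if the arm or the gripper's body presses on something with over 40 N, if the wrist force passes 120 N, or if a joint passes its speed limit or range.

## Working session

There is one attempt and no reset: what is moved stays moved. The work goes in short steps, Python scripts to look and compute and a tool call to move; the robot and the scene stay as the last step left them, time stands still between calls to the robot, and variables do not carry over. Pictures are saved under pics/ and viewed, at most 10 in all, crops included, and the job is handed in when it is done.

Besides the shell and the picture viewer there is one more tool, called after "Request:" by a JSON object that holds its "api" and its "payload". move_arm: Moves the arm, as the interface text tells. Its arguments: {"type":"object","properties":{"commands":{"type":"array","items":{"type":"array","items":{"type":"array","items":{"type":"number"}}}},"claw":{"type":"number"},"squeeze":{"type":"number"}},"required":["commands"]}

```bash
mkdir -p pics; ls; python3 - <<'E'
from rig import *
import cv2,numpy as np
o=get_obs();print({k:np.round(o[k],4).tolist() for k in o})
for n in("top","side"):
    c=camera(n);cv2.imwrite(f"pics/{n}0.png",c["pixels"]);np.savez(f"{n}0.npz",**c)
    print(n,c["camera_matrix"].round(1).tolist(),c["extrinsics"].round(3).tolist())
E
```

```text
pics
{'time': 0.0, 'q': [-1.3275, 0.5285, 1.4339, 0.0, 1.1814, -0.1785], 'joint_velocities': [-0.0009, -0.0014, 0.0003, 0.0003, -0.0017, -0.0021], 'joint_torque': [-0.0001, -44.0049, -17.6594, 0.0633, 0.0581, -0.0002], 'position': [0.2558, -0.5699, 0.4038], 'tool_rot': [0.9778, 0.2093, -0.0, -0.0011], 'ft_force': [0.4557, 0.7907, -0.7471], 'moment': [-0.0179, 0.0275, 0.0623], 'grip_force': 0.0, 'grip_width': 0.087}
top [[468.8, 0.0, 287.8], [0.0, 468.8, 209.3], [0.0, 0.0, 1.0]] [[0.004, -1.0, -0.008, -0.021], [0.997, 0.004, 0.083, -0.61], [-0.083, -0.008, 0.997, -1.059], [0.0, 0.0, 0.0, 1.0]]
side [[526.6, 0.0, 271.4], [0.0, 526.6, 205.6], [0.0, 0.0, 1.0]] [[-0.877, -0.48, 0.025, 0.546], [0.288, -0.484, 0.826, -0.234], [-0.384, 0.732, 0.562, -1.245], [0.0, 0.0, 0.0, 1.0]]
```

View pics/top0.png

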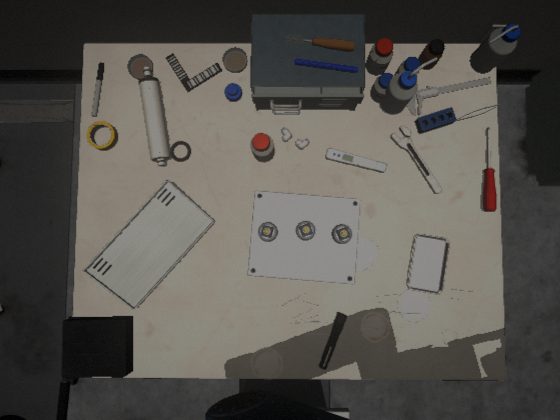

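View pics/side0.png

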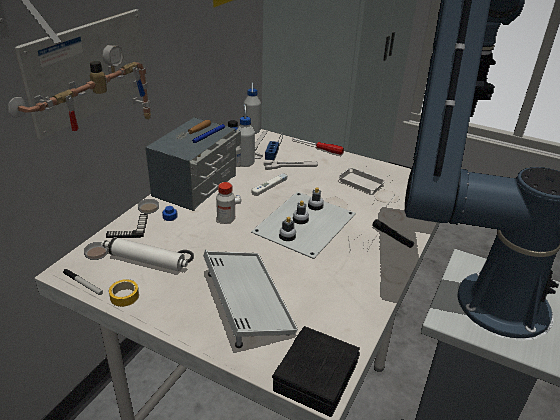

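The top view shows the plate at about (304,238), with feet at (268,231), (306,230) and (344,233). The deck is at the left around (150,244), with its corners at (170,181), (214,220), (135,307) and (86,269). The dish is at (427,263). In the side view the deck's raised edge is the left/far one.

```bash
cat > h.py <<'E'
import numpy as np,cv2
def load(n): return dict(np.load(n))
def dep(c):
    K=c["camera_matrix"];E=c["extrinsics"];z=c["range_z"];v,u=np.mgrid[:420,:560]
    p=np.stack([(u-K[0,2])/K[0,0]*z,-(v-K[1,2])/K[1,1]*z,-z],-1)
    w=(p-E[:3,3])@E[:3,:3];w[z==0]=np.nan;return w
def ray(c,u,v,h):
    K=c["camera_matrix"];E=c["extrinsics"];d=np.array([(u-K[0,2])/K[0,0],-(v-K[1,2])/K[1,1],-1])@E[:3,:3]
    o=-E[:3,:3].T@E[:3,3];return o+d*(h-o[2])/d[2]
E
python3 - <<'E'
from h import *
c=load("top0.npz");w=dep(c);im=c["pixels"]
hsv=cv2.cvtColor(im,cv2.COLOR_BGR2HSV)
y=cv2.inRange(hsv,(18,70,60),(40,255,255));y[:200]=0;y[260:]=0;y[:,:250]=0;y[:,360:]=0
n,l,s,ce=cv2.connectedComponentsWithStats(y)
for i in range(1,n):
    if s[i,4]>5:print("stud",s[i],ce[i].round(1),ray(c,*ce[i],.067).round(4), np.nanmax(w[l==i][:,2]))
s0=load("side0.npz");ws=dep(s0)
h2=cv2.cvtColor(s0["pixels"],cv2.COLOR_BGR2HSV);y=cv2.inRange(h2,(18,70,60),(40,255,255));y[:180]=0;y[250:]=0;y[:,:270]=0;y[:,340:]=0
n,l,s,ce=cv2.connectedComponentsWithStats(y)
for i in range(1,n):
    if s[i,4]>5:print("stud side",s[i],ce[i].round(1),ray(s0,*ce[i],.062).round(4))
for n,m,h in(("plate",[(257,192),(360,200),(355,283),(248,279)],.005),("dish",[(414,235),(447,237),(441,292),(408,289)],.017)):
    P=np.array([ray(c,*p,h) for p in m]);print(n,P.round(3).tolist(),P.mean(0).round(4))
for q in((280,260),(330,260),(427,263),(450,330)):print(q,w[q[1],q[0]].round(4))
# deck plane
M=np.zeros((420,560),np.uint8);cv2.fillPoly(M,[np.array([(168,195),(200,221),(136,292),(102,267)])],1)
P=w[M>0];P=P[~np.isnan(P).any(1)]
A=np.c_[P[:,:2],np.ones(len(P))];k=np.linalg.lstsq(A,P[:,2],rcond=None)[0];r=np.abs(A@k-P[:,2])
k=np.linalg.lstsq(A[r<.004],P[r<.004,2],rcond=None)[0]
print("deck",k,"slope",np.arctan(np.hypot(*k[:2])),"yaw",np.arctan2(k[1],k[0]),np.median(r))
X=np.array([np.cos(np.arctan2(k[1],k[0])),np.sin(np.arctan2(k[1],k[0]))])
# region: connected pixels near plane
wz=w[...,2]-(w[...,0]*k[0]+w[...,1]*k[1]+k[2])
m=(np.abs(wz)<.004).astype(np.uint8);m[:170]=0;m[315:]=0;m[:,225:]=0;m[:,:75]=0
n,l,s,ce=cv2.connectedComponentsWithStats(m,connectivity=4);i=1+s[1:,4].argmax();Q=w[l==i]
a=Q[:,:2]@X;b=Q[:,:2]@np.array([-X[1],X[0]])
pa=np.percentile(a,[.5,1,50,99,99.5]);pb=np.percentile(b,[.5,1,50,99,99.5]);print(pa,pb)
f=lambda a,b:a*X+b*np.array([-X[1],X[0]])
ctr=f((pa[0]+pa[4])/2,(pb[0]+pb[4])/2);print("ctr",ctr,ctr@k[:2]+k[2])
for p in((170,181),(214,220),(135,307),(86,269)):print(p,w[p[1],p[0]],ray(c,*p,.036).round(3))
a=im[205:265,240:370];b=s0["pixels"][175:255,260:350]
cv2.imwrite("pics/c.png",np.vstack([cv2.resize(a,(780,360),interpolation=2)]))
E
```

```text
stud [304 227   5   5  18] [305.7 229.1] [ 0.5627 -0.0588  0.067 ] 0.07319833247652503
stud [264 229   5   4  18] [266.2 230.5] [0.5592 0.0287 0.067 ] 0.07040528299309827
stud [342 231   5   5  21] [344. 233.] [ 0.5544 -0.1435  0.067 ] 0.07194535092180657
stud side [315 187   4   6  18] [316.3 189.5] [ 0.5541 -0.1449  0.062 ]
stud side [300 200   4   6  19] [301.3 202.8] [ 0.5613 -0.0601  0.062 ]
stud side [286 217   5   6  18] [288.  219.1] [0.5578 0.0282 0.062 ]
plate [[0.652, 0.055, 0.005], [0.634, -0.188, 0.005], [0.44, -0.175, 0.005], [0.448, 0.074, 0.005]] [ 0.5439 -0.0589  0.005 ]
dish [[0.552, -0.311, 0.017], [0.548, -0.387, 0.017], [0.422, -0.37, 0.017], [0.428, -0.295, 0.017]] [ 0.4875 -0.3408  0.017 ]
(280, 260) [ 0.4928 -0.0007  0.0062]
(330, 260) [ 0.4934 -0.1172  0.0072]
(427, 263) [ 0.4873 -0.3444  0.0005]
(450, 330) [ 0.3338 -0.394   0.0014]
deck [ 0.1981597   0.2229768  -0.13429267] slope 0.28990109728057667 yaw 0.8442589801034485 0.0014431931698309294
[0.50536965 0.50604986 0.57263551 0.6360944  0.63689221] [-0.32934526 -0.32806896 -0.19568528 -0.06494858 -0.06364354]
ctr [0.52626937 0.29638006] 0.036078587911611115
(170, 181) [ 0.67886069  0.26296517 -0.00088533] [0.674 0.253 0.036]
(214, 220) [0.58579885 0.15539922 0.00421053] [0.584 0.15  0.036]
(135, 307) [0.38514503 0.32901276 0.02446195] [0.387 0.325 0.036]
(86, 269) [0.47212509 0.43082322 0.05605122] [0.471 0.44  0.036]
```

View pics/c.png

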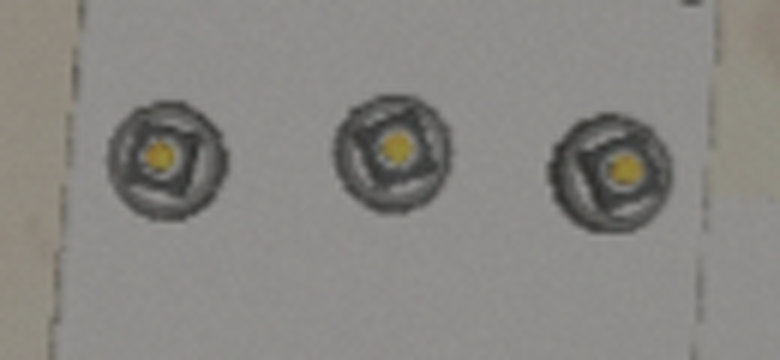

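The crop shows the three studs at crop (160,156), (398,148) and (627,169). The left boss is turned about 13° clockwise; the other two are turned about 20° the other way. Next I'll measure the yaws and plan the approach.

```bash
cat >> h.py <<'E'
from scipy.spatial.transform import Rotation as R
def plan(pos,yaw,n=(0,0,1),say=""):
    """tool y along yaw (projected square to n), tool z=-n"""
    from rig import get_obs
    o=get_obs();p=np.array(o["position"]);R0=R.from_quat(o["tool_rot"])
    z=-np.array(n)/np.linalg.norm(n);y=np.array([np.cos(yaw),np.sin(yaw),0]);y-=z*(y@z);y/=np.linalg.norm(y)
    R1=R.from_matrix(np.c_[np.cross(y,z),y,z])
    print(say,"t",round(o["time"],2),"row",(R0.inv().apply(np.array(pos)-p)/.04).round(3).tolist()+(R0.inv()*R1).as_rotvec().round(3).tolist(),
     "pos",p.round(4),"F",np.round(o["ft_force"],2),"w",round(float(o["grip_width"]),4),"g",round(float(o["grip_force"]),1))
E
python3 - <<'E'
from h import *
c=load("top0.npz");g=cv2.cvtColor(c["pixels"],cv2.COLOR_BGR2GRAY)
for n,(u,v) in dict(A=(267.3,230.7),B=(305.7,229.3),C=(343.3,233)).items():
    k=cv2.resize(cv2.getRectSubPix(g,(25,25),(u,v)),(400,400),interpolation=cv2.INTER_CUBIC)
    yy,xx=np.mgrid[:400,:400];rr=np.hypot(xx-200,yy-200)
    for t in(65,75,85,95):
        m=((k<t)&(rr<125)).astype(np.uint8)
        p=np.argwhere(m)[:,::-1].astype(np.float32)
        if len(p)>50:
            h=cv2.convexHull(p);b=cv2.minAreaRect(h);print(n,t,np.round(b[1],0),round(b[2],1),np.round(b[0],0))
plan((.5587,.0285,.28),-.23)
E
```

```text
A 65 [103. 194.] 52.8 [222. 237.]
A 75 [169. 169.] 14.0 [191. 202.]
A 85 [194. 220.] 13.6 [194. 183.]
A 95 [245. 223.] 12.7 [205. 187.]
B 65 [143. 167.] 67.7 [189. 196.]
B 75 [179. 188.] 71.9 [187. 201.]
B 85 [217. 220.] 72.2 [194. 185.]
B 95 [226. 240.] 71.9 [201. 187.]
C 65 [163. 170.] 71.0 [185. 204.]
C 75 [200. 195.] 66.5 [193. 193.]
C 85 [215. 213.] 69.9 [193. 191.]
C 95 [250. 233.] 65.1 [208. 197.]
 t 0.1 row [13.032, -10.543, 3.121, -0.002, -0.001, -0.919] pos [ 0.2558 -0.5699  0.4039] F [-0.11  0.63  0.09] w 0.0871 g 0.0
```

Request:
{"api": "move_arm", "payload": {"commands": [[[13.03,-10.54,1.5,0,0,-0.925],[13.03,-10.54,1.5,0,0,-0.925],[13.03,-10.54,1.5,0,0,-0.925],[13.03,-10.54,1.5,0,0,-0.925],[13.03,-10.54,1.5,0,0,-0.925],[13.03,-10.54,1.5,0,0,-0.925],[13.03,-10.54,1.5,0,0,-0.925],[13.03,-10.54,1.5,0,0,-0.925],[13.03,-10.54,1.5,0,0,-0.925],[13.03,-10.54,1.5,0,0,-0.925],[13.03,-10.54,2.5,0,0,-0.925],[13.03,-10.54,3.1,0,0,-0.925]]], "claw": -0.2, "squeeze": 45}}

```text
time: 1.6
position: [0.5593, 0.0311, 0.279]
tool_rot: [0.78, 0.626, -0.0, -0.0]
ft_force: [-0.2, -0.4, 0.2]
grip_width: 0.0519
grip_force: 0.0
```

```bash
python3 - <<'E'
from h import *
plan((.5587,.0285,.217),-.237)
from rig import *
c=camera("side");cv2.imwrite("pics/a1.png",c["pixels"][120:330,200:480].repeat(2,0).repeat(2,1))
plan((.5587,.0285,.217),-.237)
E
```

```text
t 1.6 row [-0.066, -0.001, 1.55, -0.001, -0.0, 0.018] pos [0.5593 0.0311 0.279 ] F [-0.18 -0.42  0.22] w 0.0519 g 0.0
 t 1.65 row [-0.034, 0.04, 1.478, -0.007, 0.0, 0.017] pos [0.5578 0.0301 0.2761] F [-0.45  0.5  -2.29] w 0.0522 g 0.0
```

View pics/a1.png

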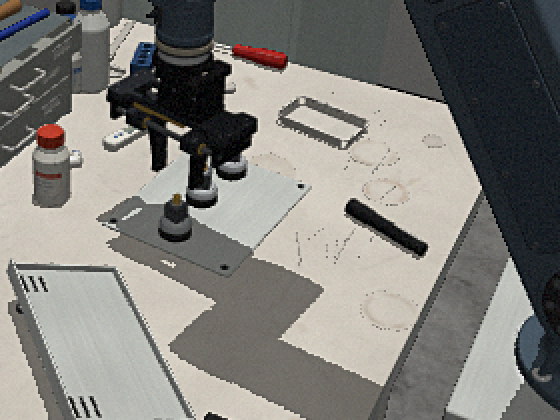

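The side view shows the open fingers straddling the near foot at about crop (185,170), above the stud at (177,200). The yaw fits, so I'll descend.

Request:
{"api": "move_arm", "payload": {"commands": [[[-0.03,0.02,0.5,0,0,0.012],[-0.03,0.02,1.0,0,0,0.012],[-0.03,0.02,1.3,0,0,0.012],[-0.03,0.02,1.4,0,0,0.012],[-0.03,0.02,1.4,0,0,0.012],[-0.03,0.02,1.4,0,0,0.012]]]}}

```text
time: 2.4
position: [0.5596, 0.0264, 0.2255]
tool_rot: [0.785, 0.619, 0.0, 0.0]
ft_force: [0.2, 0.4, 0.3]
grip_width: 0.0524
grip_force: 0.0
```

```bash
python3 - <<'E'
from h import *
plan((.5587,.0285,.217),-.237)
E
```

```text
t 2.4 row [0.046, -0.034, 0.211, 0.001, -0.0, 0.001] pos [0.5596 0.0264 0.2255] F [0.24 0.43 0.31] w 0.0524 g 0.0
```

Request:
{"api": "move_arm", "payload": {"commands": [[[0.04,-0.03,0.1,0,0,0],[0.04,-0.03,0.17,0,0,0],[0.04,-0.03,0.17,0,0,0]]]}}

```text
time: 2.78
position: [0.5584, 0.0284, 0.2177]
tool_rot: [0.785, 0.619, -0.0, -0.0]
ft_force: [-0.2, 0.1, -0.5]
grip_width: 0.0523
grip_force: 0.0
```

Request:
{"api": "move_arm", "payload": {"commands": [[[0,0,0,0,0,0],[0,0,0,0,0,0],[0,0,0,0,0,0],[0,0,0,0,0,0],[0,0,0,0,0,0]]], "claw": 1}}

```text
time: 3.4
position: [0.5585, 0.0283, 0.218]
tool_rot: [0.785, 0.619, 0.0, 0.0]
ft_force: [-0.4, 0.0, 0.5]
grip_width: 0.0235
grip_force: 44.7
```

Request:
{"api": "move_arm", "payload": {"commands": [[[0,0,0.03,0,0,0],[0,0,0.05,0,0,0],[0,0,0.06,0,0,0],[0,0,0.06,0,0,0]]]}}

```text
time: 3.9
position: [0.5585, 0.0283, 0.2161]
tool_rot: [0.785, 0.619, 0.0, 0.0]
ft_force: [-1.4, -0.6, 6.6]
grip_width: 0.024
grip_force: 44.7
```

Request:
{"api": "move_arm", "payload": {"commands": [[[0,-0.12,0.015,0,0,0],[0,-0.26,0.015,0,0,0],[0,-0.4,0.015,0,0,0],[0,-0.54,0.015,0,0,0],[0,-0.68,0.015,0,0,0]]]}}

```text
time: 4.53
position: [0.5336, 0.0344, 0.2161]
tool_rot: [0.785, 0.619, 0.002, 0.002]
ft_force: [1.4, -0.4, 6.4]
grip_width: 0.0234
grip_force: 44.7
```

Request:
{"api": "move_arm", "payload": {"commands": [[[0,-0.14,0,0,0,0],[0,-0.28,0,0,0,0],[0,-0.42,0,0,0,0],[0,-0.56,0,0,0,0]]]}}

```text
time: 5.03
position: [0.5118, 0.0397, 0.216]
tool_rot: [0.785, 0.619, 0.002, 0.002]
ft_force: [2.1, -1.1, 6.2]
grip_width: 0.0234
grip_force: 44.7
```

```bash
python3 - <<'E'
from h import *
plan((.4875,-.3408,.32),-.237);plan((.4875,-.3408,.235),-.237)
c=load("top0.npz");im=c["pixels"];w=dep(c)
E
```

```text
t 5.03 row [-9.388, 1.651, -2.596, 0.006, -0.001, 0.001] pos [0.5118 0.0397 0.216 ] F [ 2.09 -1.07  6.2 ] w 0.0234 g 44.7
 t 5.03 row [-9.389, 1.638, -0.471, 0.006, -0.001, 0.001] pos [0.5118 0.0397 0.216 ] F [ 2.09 -1.07  6.2 ] w 0.0234 g 44.7
```

Request:
{"api": "move_arm", "payload": {"commands": [[[0,0,-1.3,0,0,0],[0,0,-2.6,0,0,0],[-1.3,0.3,-2.6,0,0,0],[-9.39,1.65,-2.6,0,0,0],[-9.39,1.65,-2.6,0,0,0],[-9.39,1.65,-2.6,0,0,0],[-9.39,1.65,-2.6,0,0,0],[-9.39,1.65,-2.6,0,0,0],[-9.39,1.65,-2.6,0,0,0],[-9.39,1.65,-2.0,0,0,0],[-9.39,1.65,-1.3,0,0,0],[-9.39,1.65,-0.6,0,0,0]]]}}

```text
time: 6.52
position: [0.4863, -0.3397, 0.2374]
tool_rot: [0.785, 0.619, 0.0, -0.001]
ft_force: [0.2, 0.3, -2.5]
grip_width: 0.0235
grip_force: 44.7
```

```bash
python3 - <<'E'
from h import *
from rig import *
c=camera("top");s=camera("side")
cv2.imwrite("pics/d1.png",np.hstack([c["pixels"][200:320,360:500].repeat(3,0).repeat(3,1),s["pixels"][120:240,280:420].repeat(3,0).repeat(3,1)])[:,:800])
plan((.4875,-.3408,.217),-.237)
E
```

```text
t 6.62 row [-0.042, 0.067, 0.457, -0.008, -0.005, 0.001] pos [ 0.4854 -0.3387  0.2353] F [-0.92  1.16 -3.2 ] w 0.0236 g 44.7
```

View pics/d1.png

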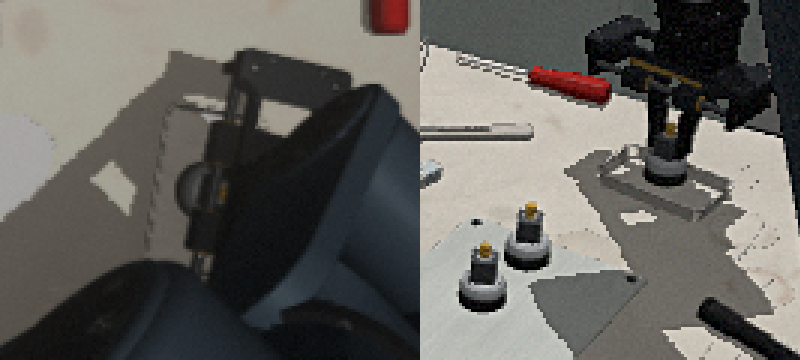

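The foot hangs upright over the middle of the dish, at (665,165) in the side half of the picture. Lowering it now.

Request:
{"api": "move_arm", "payload": {"commands": [[[-0.03,0.05,0.25,0,0,0],[-0.03,0.05,0.42,0,0,0],[-0.03,0.05,0.47,0,0,0],[-0.03,0.05,0.5,0,0,0],[-0.03,0.05,0.5,0,0,0]]]}}

```text
time: 7.25
position: [0.4884, -0.3424, 0.2193]
tool_rot: [0.785, 0.619, 0.0, 0.0]
ft_force: [-0.6, -0.1, -2.8]
grip_width: 0.0237
grip_force: 44.7
```

Still carrying its full weight, so go lower by about 4 mm.

Request:
{"api": "move_arm", "payload": {"commands": [[[0,0,0.05,0,0,0],[0,0,0.09,0,0,0],[0,0,0.11,0,0,0],[0,0,0.11,0,0,0]]]}}

```text
time: 7.75
position: [0.4883, -0.3424, 0.2146]
tool_rot: [0.785, 0.619, 0.0, 0.0]
ft_force: [0.7, 0.7, -1.8]
grip_width: 0.0233
grip_force: 44.7
```

Request:
{"api": "move_arm", "payload": {"commands": [[[0,0,0.015,0,0,0],[0,0,0.015,0,0,0]]]}}

```text
time: 8.0
position: [0.4884, -0.3424, 0.2144]
tool_rot: [0.785, 0.619, 0.0, 0.0]
ft_force: [-1.0, 0.3, 1.8]
grip_width: 0.0237
grip_force: 44.7
```

Request:
{"api": "move_arm", "payload": {"commands": [[[0,0,0,0,0,0],[0,0,0,0,0,0],[0,0,0,0,0,0],[0,0,0,0,0,0],[0,0,-0.5,0,0,0],[0,0,-1.5,0,0,0],[0,0,-2.5,0,0,0]]], "claw": -0.2}}

```text
time: 8.88
position: [0.4882, -0.3423, 0.3146]
tool_rot: [0.785, 0.619, -0.0, -0.001]
ft_force: [0.5, -0.2, -0.3]
grip_width: 0.0524
grip_force: 0.0
```

```bash
python3 - <<'E'
from h import *
plan((.562,-.0594,.32),.314,say="B");plan((.562,-.0594,.23),.314)
E
```

```text
B t 8.88 row [7.307, 0.14, -0.131, -0.001, -0.001, -0.55] pos [ 0.4882 -0.3423  0.3146] F [ 0.49 -0.18 -0.3 ] w 0.0524 g 0.0
 t 8.88 row [7.306, 0.141, 2.119, -0.001, -0.001, -0.55] pos [ 0.4882 -0.3423  0.3146] F [ 0.49 -0.18 -0.3 ] w 0.0524 g 0.0
```

Request:
{"api": "move_arm", "payload": {"commands": [[[7.31,0.14,-0.1,0,0,-0.55],[7.31,0.14,-0.1,0,0,-0.55],[7.31,0.14,-0.1,0,0,-0.55],[7.31,0.14,-0.1,0,0,-0.55],[7.31,0.14,-0.1,0,0,-0.55],[7.31,0.14,0.3,0,0,-0.55],[7.31,0.14,1.0,0,0,-0.55],[7.31,0.14,1.6,0,0,-0.55],[7.31,0.14,2.0,0,0,-0.55],[7.31,0.14,2.12,0,0,-0.55],[7.31,0.14,2.12,0,0,-0.55]]]}}

```text
time: 10.25
position: [0.5622, -0.0598, 0.2291]
tool_rot: [0.588, 0.809, -0.0, -0.0]
ft_force: [-0.9, -0.0, -1.5]
grip_width: 0.0525
grip_force: 0.0
```

```bash
python3 - <<'E'
from h import *
plan((.562,-.0594,.218),.314,say="B")
from rig import *
c=load("top0.npz");s=camera("side");
y=cv2.inRange(cv2.cvtColor(s["pixels"],cv2.COLOR_BGR2HSV),(18,70,60),(40,255,255));y[:150]=0;y[250:]=0;y[:,:270]=0
n,l,st,ce=cv2.connectedComponentsWithStats(y)
for i in range(1,n):
    if st[i,4]>5:print("stud",st[i],ray(s,*ce[i],.062).round(4),ray(s,*ce[i],.059).round(4))
E
```

```text
B t 10.25 row [0.012, -0.001, 0.277, -0.0, 0.0, -0.001] pos [ 0.5622 -0.0598  0.2291] F [-0.88 -0.04 -1.52] w 0.0525 g 0.0
stud [360 165   4   5  15] [ 0.4859 -0.3375  0.062 ] [ 0.4874 -0.3426  0.059 ]
stud [281 178  31   5  54] [ 0.6329 -0.157   0.062 ] [ 0.635  -0.1615  0.059 ]
stud [300 201   4   5  17] [ 0.5609 -0.0588  0.062 ] [ 0.5627 -0.0629  0.059 ]
```

Foot A stands in the dish at (0.487,-0.342). Gripping B.

Request:
{"api": "move_arm", "payload": {"commands": [[[0.01,0,0.15,0,0,0],[0.01,0,0.27,0,0,0],[0.01,0,0.27,0,0,0]]]}}

```text
time: 10.68
position: [0.5618, -0.0588, 0.2181]
tool_rot: [0.588, 0.809, -0.0, -0.0]
ft_force: [0.4, -0.4, -0.0]
grip_width: 0.0521
grip_force: 0.0
```

Request:
{"api": "move_arm", "payload": {"commands": [[[0,0,0,0,0,0],[0,0,0,0,0,0],[0,0,0,0,0,0],[0,0,0,0,0,0],[0,0,0,0,0,0]]], "claw": 1}}

```text
time: 11.3
position: [0.5621, -0.059, 0.2185]
tool_rot: [0.588, 0.809, 0.0, 0.0]
ft_force: [0.3, 0.8, 0.5]
grip_width: 0.0231
grip_force: 44.7
```

Request:
{"api": "move_arm", "payload": {"commands": [[[0,0,0.03,0,0,0],[0,0,0.05,0,0,0],[0,0,0.06,0,0,0],[0,0,0.06,0,0,0]]]}}

```text
time: 11.8
position: [0.5621, -0.059, 0.2165]
tool_rot: [0.588, 0.809, 0.0, 0.0]
ft_force: [-1.4, 0.2, 6.7]
grip_width: 0.0235
grip_force: 44.7
```

Request:
{"api": "move_arm", "payload": {"commands": [[[0,-0.12,0.01,0,0,0],[0,-0.26,0.01,0,0,0],[0,-0.4,0.01,0,0,0],[0,-0.54,0.01,0,0,0],[0,-0.68,0.01,0,0,0]]]}}

```text
time: 12.42
position: [0.5396, -0.0681, 0.2172]
tool_rot: [0.588, 0.809, 0.003, 0.006]
ft_force: [6.4, 1.1, 5.6]
grip_width: 0.0237
grip_force: 44.7
```

Request:
{"api": "move_arm", "payload": {"commands": [[[0,-0.14,0,0,0,0],[0,-0.28,0,0,0,0],[0,-0.42,0,0,0,0],[0,-0.56,0,0,0,0]]]}}

```text
time: 12.92
position: [0.5184, -0.0752, 0.2171]
tool_rot: [0.588, 0.809, 0.002, 0.006]
ft_force: [6.4, 1.4, 5.5]
grip_width: 0.0239
grip_force: 44.7
```

```bash
python3 - <<'E'
from h import *
a=.8443;s=.29;X=np.array([np.cos(a)*np.cos(s),np.sin(a)*np.cos(s),np.sin(s)]);n=np.array([-np.cos(a)*np.sin(s),-np.sin(a)*np.sin(s),np.cos(s)]);Y=np.array([-np.sin(a),np.cos(a),0])
C=np.array([.5263,.2964,.0361])
for yy in(.045,-.045):
    for h in(.03,.0):
        p=C+yy*Y+(.2135+h)*n;print(p.round(4));plan(p,a,n,say=f"{yy} {h}")
E
```

```text
[0.4464 0.2742 0.2694]
0.045 0.03 t 12.93 row [8.857, 0.991, -1.362, -0.274, 0.087, -0.526] pos [ 0.5184 -0.0752  0.2171] F [6.38 1.41 5.47] w 0.0239 g 44.7
[0.4521 0.2807 0.2407]
0.045 0.0 t 12.93 row [8.971, 1.168, -0.642, -0.274, 0.087, -0.526] pos [ 0.5184 -0.0752  0.2171] F [6.38 1.41 5.47] w 0.0239 g 44.7
[0.5137 0.2145 0.2694]
-0.045 0.03 t 12.93 row [6.917, 2.132, -1.335, -0.274, 0.087, -0.526] pos [ 0.5184 -0.0752  0.2171] F [6.38 1.41 5.47] w 0.0239 g 44.7
[0.5194 0.2209 0.2407]
-0.045 0.0 t 12.93 row [7.031, 2.308, -0.615, -0.274, 0.087, -0.526] pos [ 0.5184 -0.0752  0.2171] F [6.38 1.41 5.47] w 0.0239 g 44.7
```

Foot B drags with about 6.5 N on 8.5 N (the slick one dragged about 2), so it is sound and goes on the deck.

Request:
{"api": "move_arm", "payload": {"commands": [[[0,0,-1.3,0,0,0],[0,0,-2.6,0,0,0],[1.3,0.2,-2.6,0,0,-0.1],[8.86,0.99,-2.6,-0.27,0.09,-0.525],[8.86,0.99,-2.6,-0.27,0.09,-0.525],[8.86,0.99,-2.6,-0.27,0.09,-0.525],[8.86,0.99,-2.6,-0.27,0.09,-0.525],[8.86,0.99,-2.6,-0.27,0.09,-0.525],[8.86,0.99,-2.6,-0.27,0.09,-0.525],[8.86,0.99,-2.3,-0.27,0.09,-0.525],[8.86,0.99,-1.6,-0.27,0.09,-0.525],[8.86,0.99,-1.4,-0.27,0.09,-0.525]]]}}

```text
time: 14.42
position: [0.4427, 0.2732, 0.2693]
tool_rot: [0.354, 0.925, 0.132, 0.04]
ft_force: [-1.1, -0.7, -1.9]
grip_width: 0.0237
grip_force: 44.7
```

```bash
cat > deck.py <<'E'
from h import *
import sys
a=.8443;s=.29;n=np.array([-np.cos(a)*np.sin(s),-np.sin(a)*np.sin(s),np.cos(s)]);Y=np.array([-np.sin(a),np.cos(a),0])
C=np.array([.5263,.2964,.0361])
p=C+float(sys.argv[1])*Y+(.2135+float(sys.argv[2]))*n;plan(p,a,n)
E
python3 deck.py .045 0; python3 - <<'E'
from rig import *;import cv2,numpy as np
c=camera("top");s=camera("side")
cv2.imwrite("pics/e1.png",np.hstack([c["pixels"][170:320,70:230].repeat(2,0).repeat(2,1),s["pixels"][200:350,180:340].repeat(2,0).repeat(2,1)]))
E
python3 deck.py .045 0
```

```text
t 14.43 row [-0.064, 0.089, 0.768, -0.014, -0.017, -0.007] pos [0.4427 0.2732 0.2693] F [-1.1  -0.73 -1.88] w 0.0237 g 44.7
 t 14.53 row [-0.065, 0.068, 0.784, -0.012, -0.017, -0.007] pos [0.4431 0.2737 0.2701] F [-1.1   0.22 -2.81] w 0.0236 g 44.7
```

View pics/e1.png

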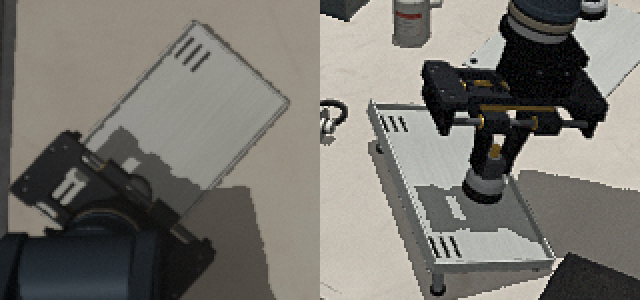

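The foot hangs tilted with the deck near its far part, at (485,188) in the side half of the picture. Lowering it along the deck normal.

Request:
{"api": "move_arm", "payload": {"commands": [[[-0.06,0.07,0.35,-0.012,-0.017,-0.007],[-0.06,0.07,0.6,-0.012,-0.017,-0.007],[-0.06,0.07,0.7,-0.012,-0.017,-0.007],[-0.06,0.07,0.74,-0.012,-0.017,-0.007],[-0.06,0.07,0.76,-0.012,-0.017,-0.007],[-0.06,0.07,0.76,-0.012,-0.017,-0.007]]]}}

```text
time: 15.28
position: [0.4518, 0.2821, 0.2433]
tool_rot: [0.35, 0.925, 0.136, 0.053]
ft_force: [-0.2, 0.0, -2.8]
grip_width: 0.0238
grip_force: 44.7
```

```bash
python3 deck.py .045 0
```

```text
t 15.28 row [-0.028, -0.04, 0.056, 0.003, 0.002, 0.003] pos [0.4518 0.2821 0.2433] F [-0.16  0.   -2.76] w 0.0238 g 44.7
```

Request:
{"api": "move_arm", "payload": {"commands": [[[0,0,0.03,0.003,0.002,0.003],[0,0,0.06,0.003,0.002,0.003],[0,0,0.07,0.003,0.002,0.003],[0,0,0.07,0.003,0.002,0.003]]]}}

```text
time: 15.78
position: [0.4524, 0.2826, 0.2407]
tool_rot: [0.352, 0.925, 0.135, 0.051]
ft_force: [-1.3, -0.7, 1.7]
grip_width: 0.0238
grip_force: 44.7
```

Request:
{"api": "move_arm", "payload": {"commands": [[[0,0,0,0,0,0],[0,0,0,0,0,0],[0,0,0,0,0,0],[0,0,0,0,0,0],[0,0,-0.5,0,0,0],[0,0,-1.5,0,0,0],[0,0,-2.5,0,0,0]]], "claw": -0.2}}

```text
time: 16.65
position: [0.4332, 0.261, 0.3369]
tool_rot: [0.352, 0.925, 0.135, 0.051]
ft_force: [1.1, 0.4, 0.6]
grip_width: 0.0523
grip_force: 0.0
```

```bash
python3 - <<'E'
from h import *
plan((.5543,-.1442,.32),.37,say="C");plan((.5543,-.1442,.232),.37)
from rig import *
a=.8443;s=.29;X=np.array([np.cos(a)*np.cos(s),np.sin(a)*np.cos(s),np.sin(s)]);n=np.array([-np.cos(a)*np.sin(s),-np.sin(a)*np.sin(s),np.cos(s)]);Y=np.array([-np.sin(a),np.cos(a),0])
q=np.array([.5263,.2964,.0361])+.045*Y+.06*n;print("expected stud",q)
S=camera("side");y=cv2.inRange(cv2.cvtColor(S["pixels"],cv2.COLOR_BGR2HSV),(18,70,60),(40,255,255))
nn,l,st,ce=cv2.connectedComponentsWithStats(y)
for i in range(1,nn):
    if st[i,4]>5 and 150<ce[i][1]<320:
        r=ray(S,*ce[i],q[2]);print(st[i],r.round(4),"deck dx,dy",((r-q)@X).round(3),((r-q)@Y).round(3))
E
```

```text
C t 16.65 row [-8.993, -5.448, -1.188, 0.283, -0.069, 0.471] pos [0.4332 0.261  0.3369] F [1.05 0.4  0.62] w 0.0523 g 0.0
 t 16.65 row [-8.995, -6.075, 0.921, 0.283, -0.069, 0.471] pos [0.4332 0.261  0.3369] F [1.05 0.4  0.62] w 0.0523 g 0.0
expected stud [0.48126551 0.3134664  0.09359463]
[360 165   4   5  15] [ 0.4698 -0.2835  0.0936] deck dx,dy -0.435 -0.388
[315 187   4   5  14] [ 0.536  -0.1019  0.0936] deck dx,dy -0.263 -0.317
[261 223  38   5  88] [0.5488 0.1044 0.0936] deck dx,dy -0.107 -0.189
[259 228   4   8  17] [0.5735 0.1488 0.0936] deck dx,dy -0.059 -0.178
[300 231   3   7  10] [0.4827 0.1076 0.0936] deck dx,dy -0.147 -0.138
[109 279  30  28 388] [0.7124 0.4885 0.0936] deck dx,dy 0.273 -0.056
[114 283  19  11  68] [0.7292 0.4716 0.0936] deck dx,dy 0.271 -0.08
[257 282   6   7  31] [0.4797 0.3181 0.0936] deck dx,dy 0.002 0.004
```

Foot B stands on the deck within a few mm of its target. Now C.

Request:
{"api": "move_arm", "payload": {"commands": [[[-8.99,-5.45,-1.2,0.283,-0.069,0.471],[-8.99,-5.45,-1.2,0.283,-0.069,0.471],[-8.99,-5.45,-1.2,0.283,-0.069,0.471],[-8.99,-5.45,-1.2,0.283,-0.069,0.471],[-8.99,-5.45,-1.2,0.283,-0.069,0.471],[-8.99,-5.45,-1.2,0.283,-0.069,0.471],[-8.99,-5.45,-1.2,0.283,-0.069,0.471],[-8.99,-5.45,-1.2,0.283,-0.069,0.471],[-8.99,-5.45,-1.2,0.283,-0.069,0.471]]]}}

```text
time: 17.82
position: [0.5539, -0.1437, 0.3193]
tool_rot: [0.565, 0.825, 0.001, -0.001]
ft_force: [-0.5, 0.4, -0.4]
grip_width: 0.0522
grip_force: 0.0
```

```bash
python3 - <<'E'
from h import *
plan((.5543,-.1442,.225),.37)
E
```

```text
t 17.82 row [-0.021, 0.005, 2.356, 0.0, -0.002, -0.001] pos [ 0.5539 -0.1437  0.3193] F [-0.53  0.39 -0.39] w 0.0522 g 0.0
```

Request:
{"api": "move_arm", "payload": {"commands": [[[-0.02,0,1.0,0,0,0],[-0.02,0,1.8,0,0,0],[-0.02,0,2.2,0,0,0],[-0.02,0,2.4,0,0,0],[-0.02,0,2.5,0,0,0],[-0.02,0,2.53,0,0,0],[-0.02,0,2.53,0,0,0]]]}}

```text
time: 18.7
position: [0.555, -0.1448, 0.2192]
tool_rot: [0.565, 0.825, 0.001, 0.001]
ft_force: [-0.9, -0.6, 0.6]
grip_width: 0.0525
grip_force: 0.0
```

Request:
{"api": "move_arm", "payload": {"commands": [[[0,0,0,0,0,0],[0,0,0,0,0,0],[0,0,0,0,0,0],[0,0,0,0,0,0],[0,0,0,0,0,0]]], "claw": 1}}

```text
time: 19.32
position: [0.5548, -0.1447, 0.2186]
tool_rot: [0.565, 0.825, 0.001, 0.0]
ft_force: [0.1, -0.5, 0.5]
grip_width: 0.0236
grip_force: 45.0
```

Request:
{"api": "move_arm", "payload": {"commands": [[[0,0,0.03,0,0,0],[0,0,0.05,0,0,0],[0,0,0.06,0,0,0],[0,0,0.06,0,0,0]]]}}

```text
time: 19.82
position: [0.5548, -0.1447, 0.2167]
tool_rot: [0.565, 0.825, 0.001, 0.0]
ft_force: [-2.2, 0.8, 6.5]
grip_width: 0.0236
grip_force: 45.0
```

Dragging straight along world -x here, so the foot stays on the plate.

Request:
{"api": "move_arm", "payload": {"commands": [[[0.04,-0.11,0.01,0,0,0],[0.09,-0.24,0.01,0,0,0],[0.14,-0.37,0.01,0,0,0],[0.19,-0.5,0.01,0,0,0],[0.24,-0.63,0.01,0,0,0]]]}}

```text
time: 20.45
position: [0.5313, -0.1463, 0.2175]
tool_rot: [0.565, 0.825, 0.002, 0.007]
ft_force: [5.8, -1.0, 4.3]
grip_width: 0.024
grip_force: 45.0
```

Request:
{"api": "move_arm", "payload": {"commands": [[[0.05,-0.13,0,0,0,0],[0.1,-0.26,0,0,0,0],[0.15,-0.39,0,0,0,0],[0.2,-0.52,0,0,0,0]]]}}

```text
time: 20.95
position: [0.509, -0.1465, 0.2174]
tool_rot: [0.565, 0.825, 0.002, 0.007]
ft_force: [5.5, -1.2, 4.8]
grip_width: 0.0237
grip_force: 45.0
```

```bash
python3 deck.py -.045 .03
```

```text
t 20.95 row [8.363, 3.376, -1.344, -0.276, 0.081, -0.47] pos [ 0.509  -0.1465  0.2174] F [ 5.5  -1.23  4.8 ] w 0.0237 g 45.0
```

Foot C is also sound (about 5.7 N on 7.5 N). It goes on the deck's near slot.

Request:
{"api": "move_arm", "payload": {"commands": [[[0,0,-1.3,0,0,0],[0,0,-2.6,0,0,0],[1.3,0.5,-2.7,0,0,-0.1],[8.36,3.38,-2.7,-0.276,0.081,-0.47],[8.36,3.38,-2.7,-0.276,0.081,-0.47],[8.36,3.38,-2.7,-0.276,0.081,-0.47],[8.36,3.38,-2.7,-0.276,0.081,-0.47],[8.36,3.38,-2.7,-0.276,0.081,-0.47],[8.36,3.38,-2.7,-0.276,0.081,-0.47],[8.36,3.38,-2.3,-0.276,0.081,-0.47],[8.36,3.38,-1.6,-0.276,0.081,-0.47],[8.36,3.38,-1.4,-0.276,0.081,-0.47]]]}}

```text
time: 22.45
position: [0.5098, 0.2139, 0.2693]
tool_rot: [0.354, 0.925, 0.134, 0.042]
ft_force: [-0.4, -0.3, -2.0]
grip_width: 0.0236
grip_force: 45.0
```

```bash
python3 - <<'E'
from rig import *;import cv2,numpy as np
s=camera("side");cv2.imwrite("pics/e2.png",s["pixels"][180:350,180:370].repeat(3,0).repeat(3,1))
E
python3 deck.py -.045 0
```

```text
t 22.5 row [-0.073, 0.074, 0.764, -0.009, -0.016, -0.006] pos [0.51   0.214  0.2693] F [ 0.08 -1.3  -3.59] w 0.0237 g 45.0
```

View pics/e2.png

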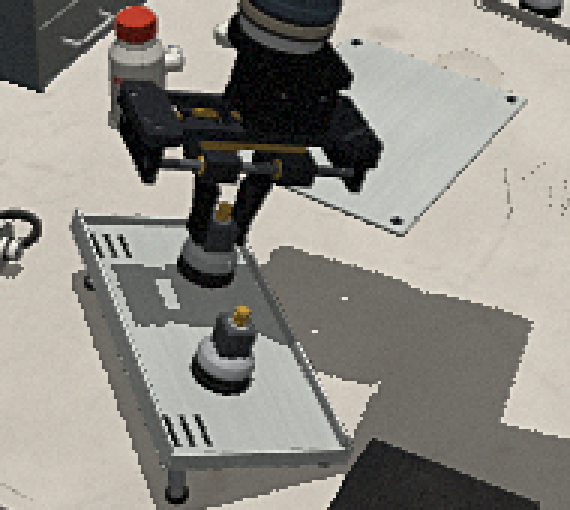

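Foot B stands squarely at crop (225,360), and C hangs over its slot at (207,255). Lowering.

Request:
{"api": "move_arm", "payload": {"commands": [[[-0.07,0.06,0.35,-0.009,-0.016,-0.006],[-0.07,0.06,0.6,-0.009,-0.016,-0.006],[-0.07,0.06,0.7,-0.009,-0.016,-0.006],[-0.07,0.06,0.74,-0.009,-0.016,-0.006],[-0.07,0.06,0.76,-0.009,-0.016,-0.006],[-0.07,0.06,0.76,-0.009,-0.016,-0.006]]]}}

```text
time: 23.25
position: [0.5197, 0.2223, 0.2438]
tool_rot: [0.35, 0.925, 0.137, 0.054]
ft_force: [0.7, -0.5, -3.4]
grip_width: 0.0237
grip_force: 45.0
```

Request:
{"api": "move_arm", "payload": {"commands": [[[0,0,0.02,0.002,0.002,0],[0,0,0.04,0.002,0.002,0],[0,0,0.05,0.002,0.002,0],[0,0,0.05,0.002,0.002,0]]]}}

```text
time: 23.75
position: [0.52, 0.2227, 0.2415]
tool_rot: [0.35, 0.925, 0.136, 0.052]
ft_force: [-0.1, -0.2, -2.3]
grip_width: 0.0237
grip_force: 45.0
```

```bash
python3 deck.py -.045 0
```

```text
t 23.75 row [-0.018, -0.049, 0.007, 0.003, 0.001, 0.003] pos [0.52   0.2227 0.2415] F [-0.1  -0.2  -2.31] w 0.0237 g 45.0
```

Request:
{"api": "move_arm", "payload": {"commands": [[[0,0,0.02,0.002,0.001,0],[0,0,0.03,0.002,0.001,0],[0,0,0.03,0.002,0.001,0]]]}}

```text
time: 24.12
position: [0.5203, 0.2229, 0.2408]
tool_rot: [0.35, 0.925, 0.136, 0.052]
ft_force: [-1.9, -1.5, 2.0]
grip_width: 0.0238
grip_force: 45.0
```

Request:
{"api": "move_arm", "payload": {"commands": [[[0,0,0,0,0,0],[0,0,0,0,0,0],[0,0,0,0,0,0],[0,0,0,0,0,0],[0,0,-0.5,0,0,0],[0,0,-1.5,0,0,0],[0,0,-2.5,0,0,0],[0,0,-3.5,0,0,0],[0,0,-3.5,0,0,0]]], "claw": -0.2}}

```text
time: 25.25
position: [0.494, 0.1927, 0.3775]
tool_rot: [0.35, 0.925, 0.137, 0.055]
ft_force: [-0.1, 0.6, 0.1]
grip_width: 0.0524
grip_force: 0.0
```

```bash
python3 - <<'E'
from rig import *;import cv2,numpy as np
s=camera("side");cv2.imwrite("pics/f.png",cv2.resize(s["pixels"][130:350,150:430],None,fx=2.5,fy=2.5))
E
```

```text
(no output)
```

View pics/f.png

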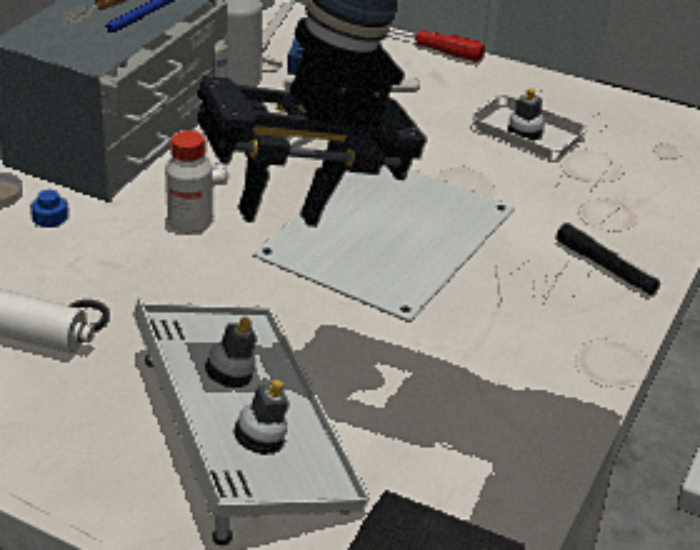

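Two feet stand squarely on the deck, at (235,365) and (262,430). The slick one stands upright in the dish at (527,118), and the gripper is clear.

```bash
python3 -c "
from rig import *
print(hand_in())"
```

```text
the job is handed in; nothing more can be done
None
```

I handed the job in at about 25 s of the 72 s allowed: the foot nearest the deck dragged with only about 0.2 of its pressing force, so it stands upright in the scrap dish, and the other two (about 0.75) stand squarely on the deck; the judge's verdict was not shown.

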